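Seat and clamp an LED module in its test fixture

ROBOT

A 6-joint arm with a two-finger parallel gripper is mounted at the origin on the work surface. World frame = base frame: x ahead of the robot, y to its left, z up, the work surface at z = 0. Lengths are in m, angles in degrees, forces in N, time in s.
With the tool pointing down it reaches from about 0.3 to 0.75 m from the base axis. Payload 8.5 kg.
Tool frame: the origin (TCP) lies at the very end of the fingers, on their centre line; the grasp point (between the pads) lies 19 mm behind it; z points along the fingers, y is the line along which they close (so a half turn about z gives the same grasp; the last joint's range is limited). The gripper opens to 85 mm and grips with 20 to 120 N. Pads are 22 mm wide; open, the fingers measure 114 mm over their backs; the gripper's body (76 mm by 85 mm) begins 54 mm behind the grasp point. The pads swing forward as they close: fully open they stand 13 mm farther back than shut.
Start: joints at [52.007, 21.807, 74.336, -0, 83.858, -12.336], TCP at [0.238, 0.496, 0.231] pointing down, gripper open.
Joint ranges: [-178.18, 178.18], [-50.72, 133.34], [12.68, 142.11], [-81.47, 261.47], [9.98, 163.14], [-165.26, 165.26]. Speed limits (degrees/s): [136.94, 136.94, 180, 180, 180, 180].

INTERFACE

Orientations are given as a 3x3 rotation matrix whose columns are the frame's x, y, z axes.
In Python, from rig import env gives the robot as it stands.
- The arm moves only by the tool move_arm, never from a script. Its argument "plan" is a list of rows, each a list of 7 numbers: the turn, a rotation vector about the tool's x, y, z in degrees, then the shift along the tool's x, y, z in cm, then the gripper command: -1 is shut, 1 is fully open, values between are in proportion. In form: [[ax, ay, az, tx, ty, tz, jaw], ...]. A call has 1 to 5 rows; each row is the pose to reach, as a shift and turn from the pose commanded when the call began, along the tool's axes at that moment; what a row does not reach only later rows make up. A row lasts 1/10 s, in which the tool goes at most 50 mm and 8.59 degrees, less where a joint would pass 70% of its speed; a pose out of reach is approached as far as the arm can. A call with a gripper value outside its range is refused whole. The fingers move at their own pace and stop on an object; "squeeze" is the grip in N (left out, the last holds). Time passes only in rows, so rows that repeat a pose let the fingers close. It gives the time, the measured TCP pose, the force, the opening and the grip force at its end, in the units of the state.
- env.observe(): the state, without advancing time (a new reading comes with each control period).
- env.get_image(name): name is "scene" or "top"; returns a dict with "color" (400x640x3 uint8, red, green, blue), "fov_y" (degrees; the focal length in pixels is half the picture's height over the tangent of half this angle, whatever the lens; pixels are square), "cx", "cy" (the principal point, pixels), "R" (3x3) and "t" (3): a world point X has camera coordinates R X + t. Camera axes: x right, y down, z forward; pixel columns grow to the right and rows downward; lengths in m; the calibration is good to about 2 mm. A picture is of the moment at which its call begins. There is no depth.
- env.close_job(): hands the job in; it is judged then, once.
Trained networks look in a picture, given as the dict that the camera call returned (one of the last four; its "shot" number tells which), for a name from the list of things; names that differ only in an ending like _2 or _b are one class to them, and where a whole thing is asked for, a point or a joint stands for the part that bears it (a point fixed in the world has none). Each returns a list of dicts, best first, with "conf" (0 to 1); they miss things now and then, are a little off and sometimes report something else, mostly with a low value. They report only what shows in the picture. A call takes as long as a camera call. They do not tell look-alikes from the thing itself.
- env.outline_of(target, picture): "mask" (400x640 bool, what is visible of it) and "bbox" ([centre column, centre row, width, height] in pixels, round what is visible of it).
- env.tip_of(target, picture): "pixel" ([column, row] in pixels: a listed point, or the origin of a listed thing).
The state is a dict: "time_s": time; "q": joint angles; "qvel": joint speeds; "joint_efforts": joint torques, N m; "position": TCP position; "tool_rot": TCP orientation; "ft_force": force on the tool from outside, world axes, zero at the start; "wrist_torque": the same for the moment, N m; "grip_width": finger opening in m; "gripper_force": force on a finger pad.
Only numpy, scipy, OpenCV 4.12 (cv2) and the standard library are available. Lean on these libraries where they do the work, as an engineer would, in place of code of your own. Each camera call takes 0.05 s, during which the arm holds its last target. There are 200 camera calls.

TASK

The LED module lies loose in its cooling fixture, short of the two stop pins. With just the fingertips, slide it along its guides until it is fully home against both pins, then push the toggle clamp's handle over, past its dead point, until it snaps into lock with the rubber foot pressing on the module. Lift nothing, and leave the lamp, the bolts and the screwdriver where they are.

Things in the scene. Friction and masses are not known exactly. Their poses are not given: they have to be found in the camera images.
- fixture: Dark grey anodised cooling plate, 220 (x) x 240 (y) x 12 mm, screwed to the bench. Origin: centre of its underside. Two guide rails 8 mm high along x, inner faces at y = +7 and -97 mm; two stop pins, 10 mm across, 18 mm high, at x = 90, y = -15 and -75 mm. Toggle clamp at the +y end, in the plane x = 20 mm: bar points to -y, raised when open; the handle leans back to +y when open.
- led_module: Loose aluminium plate between the rails, 130 (x) x 100 (y) x 12 mm, about 0.4 kg, 2 mm play to each rail; white board with clear lenses on top (19 mm high there) and a bare strip along its +y side, where the clamp foot lands. Origin: centre of its underside; axes as the fixture's. Starts 30 to 55 mm short of home and has to slide towards the fixture's +x.
- home (a point): Where the module's origin lies when it is home against the pins: fixture x = 20, y = -45, z = 12 mm. Fixed to the fixture.
- handle_pivot (a point): Axis of the clamp handle's hinge, in the fixture's bracket at fixture x = 20, y = 90, z = 39 mm. The axis runs along the fixture's x.
- handle_end (a point): Centre of the clamp handle's free, rounded end, 125 mm from handle_pivot. The grip is a black rubber round bar, 18 mm across, over the last 75 mm. It moves in a circle about handle_pivot, in the plane fixture x = 20 mm: pushed from behind towards the fixture's -y it rises, stands upright and leans 8 degrees to -y when locked.
- clamp_handle (a joint): Clamp handle angle (rad): 0 fully open, leaning back 50 degrees from upright to the fixture's +y; grows as the handle is pushed up and over to -y; upright 0.865, dead point about 0.88, locked at its stop 1.006. Starts at 0 to 0.15 and stays where left while open. From 0.65 on the foot presses and the handle stiffens to some 6 N; past the dead point the spring carries it to the stop.
- lamp: Test lamp: clear bulb in a white holder on a black round foot 76 mm across, 148 mm high; origin at the centre of its underside. Not part of the job: leave it.
- bolt_long: Loose steel bolt with its nut, 68 mm long, 22 mm thick, lying; origin on the bench below its middle. Leave it.
- bolt_short: Loose steel bolt with its nut, 48 mm long, 22 mm thick, lying; origin on the bench below its middle. Leave it.
- screwdriver: Loose screwdriver 190 mm long, lying; leave it.
- clamp_foot: The clamp's sprung rubber foot (18 mm across) below the end of the bar; origin: centre of its underside. 40 to 60 mm over the plate when the clamp is open, on the module's bare strip when locked.
Mind the look-alikes: they are no part of the job. There is more than one size of the led_module; the job needs the largest.

How it is judged:
By the outcome, as a careful person would: the job done as asked, in the order asked, and still so for the second after the job is handed in, with the robot touching nothing.
It also fails if it takes over 48 s, if anything falls off the work surface, if the arm or the gripper's body presses on something with over 40 N, if the wrist force passes 120 N, or if a joint passes its speed limit or range.

## Working session

There is one attempt and no reset: what is moved stays moved. The work goes in short steps, Python scripts to look and compute and a tool call to move; the robot and the scene stay as the last step left them, time stands still between calls to the robot, and variables do not carry over. Pictures are saved under pics/ and viewed, at most 10 in all, crops included, and the job is handed in when it is done.

Besides the shell and the picture viewer there is one more tool, called after "Call:" by a JSON object that holds its "api" and its "payload", one argument or row to a line. move_arm: Moves the arm, as the interface text tells. Its arguments: {"type":"object","properties":{"plan":{"type":"array"},"squeeze":{"type":"number"}},"required":["plan"]}

```bash
mkdir -p pics; ls; python3 - <<'E'
from rig import env
import cv2,numpy as np,pickle
d={}
for n in("scene","top"):
    p=env.get_image(n);d[n]=p
    cv2.imwrite(f"pics/{n}0.png",p["color"][...,::-1])
    print(n,p["fov_y"],p["cx"],p["cy"],np.round(p["R"],3).tolist(),np.round(p["t"],3))
    for t in("fixture","led_module","home","handle_pivot","handle_end","clamp_foot","lamp","bolt_long","bolt_short","screwdriver"):
        try:
            print(t,"tip",[(np.round(r["pixel"],1).tolist(),round(r["conf"],2)) for r in env.tip_of(t,p)][:4])
            if t in("fixture","led_module","clamp_foot","lamp"):print("  box",[(np.round(r["bbox"]).tolist(),round(r["conf"],2)) for r in env.outline_of(t,p)][:4])
        except Exception as e: print(t,e)
pickle.dump(d,open("p0.pkl","wb"))
s=env.observe();print(s["time_s"],s["position"],np.round(s["tool_rot"],3).tolist(),s["grip_width"])
E
```

```text
pics
scene 44.349408767403304 316.1748577852965 190.43525848080344 [[-0.658, 0.753, 0.019], [0.488, 0.445, -0.751], [-0.574, -0.485, -0.66]] [ 0.38  -0.188  1.316]
fixture tip [([326.3, 228.1], 0.78)]
  box [([331.0, 234.0, 159.0, 120.0], 0.78)]
led_module tip [([457.5, 210.0], 0.95), ([228.9, 280.4], 0.93), ([322.1, 204.7], 0.65)]
  box [([322.0, 206.0, 78.0, 52.0], 0.58), ([458.0, 211.0, 60.0, 43.0], 0.58), ([233.0, 279.0, 69.0, 46.0], 0.56)]
home tip [([306.1, 219.4], 0.59)]
handle_pivot tip [([354.1, 247.3], 0.62)]
handle_end tip [([398.1, 245.5], 0.55)]
clamp_foot tip [([319.2, 206.2], 0.65)]
  box [([322.0, 206.0, 11.0, 12.0], 0.6)]
lamp tip [([239.5, 190.6], 0.66)]
  box [([240.0, 167.0, 39.0, 71.0], 0.96), ([332.0, 235.0, 162.0, 118.0], 0.21)]
bolt_long tip [([430.5, 259.9], 0.83)]
bolt_short tip [([355.1, 306.5], 0.54), ([306.0, 216.9], 0.5)]
screwdriver tip [([280.4, 171.7], 0.84)]
top 51.97649536232966 316.6877073618027 203.54660082683841 [[-0.108, -0.994, 0.001], [-0.964, 0.105, -0.244], [0.243, -0.027, -0.97]] [0.022 0.571 0.768]
fixture tip [([298.3, 225.9], 0.8)]
  box [([281.0, 227.0, 162.0, 102.0], 0.72)]
led_module tip [([319.6, 235.2], 0.97), ([229.7, 343.3], 0.95), ([308.3, 134.4], 0.61)]
  box [([227.0, 344.0, 47.0, 38.0], 0.81), ([309.0, 133.0, 53.0, 45.0], 0.78), ([318.0, 236.0, 46.0, 60.0], 0.59)]
home tip [([321.1, 214.0], 0.74)]
handle_pivot tip [([257.1, 209.0], 0.77)]
handle_end tip [([200.3, 199.0], 0.83)]
clamp_foot tip [([298.8, 210.5], 0.64)]
  box [([297.0, 207.0, 10.0, 7.0], 0.48)]
lamp tip [([391.3, 196.1], 0.95)]
  box [([397.0, 187.0, 48.0, 47.0], 0.73), ([210.0, 269.0, 17.0, 33.0], 0.33)]
bolt_long tip [([210.7, 268.3], 0.72)]
bolt_short tip [([296.3, 225.8], 0.22)]
screwdriver tip [([387.9, 243.7], 0.65)]
1.5 [0.23814013 0.49578621 0.23133609] [[-0.901, 0.433, 0.0], [0.433, 0.901, 0.0], [0.0, 0.0, -1.0]] 0.085148863286048
```

```bash
python3 - <<'E'
import cv2
for n in("scene","top"):
    im=cv2.imread(f"pics/{n}0.png");
    c=im[100:340,160:480] if n=="top" else im[130:330,190:490]
    cv2.imwrite(f"pics/{n}0c.png",cv2.resize(c,(800,600 if n=="top" else 533),interpolation=cv2.INTER_CUBIC))
E
```

```text
(no output)
```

View pics/scene0c.png

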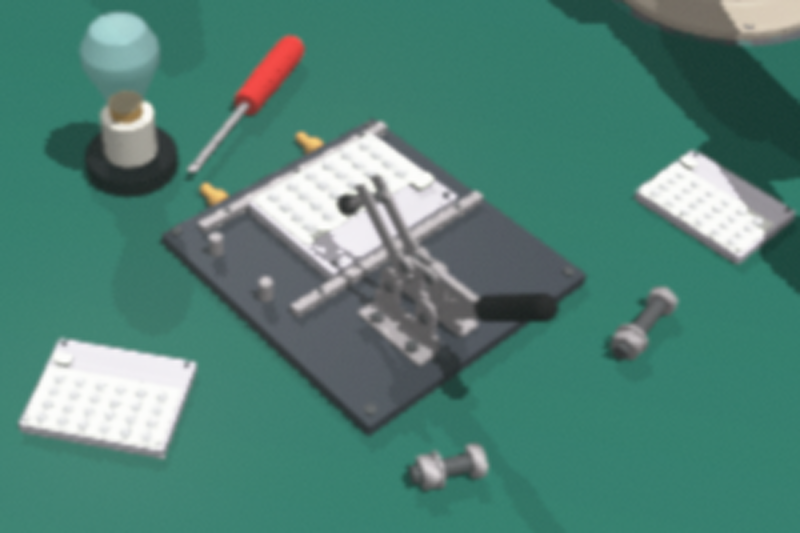

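View pics/top0c.png

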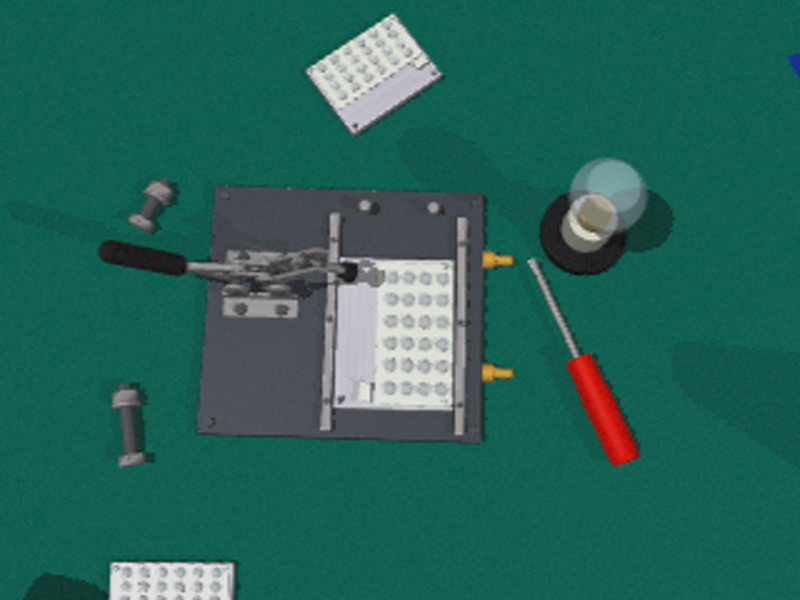

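The scene shows our module between the rails of the dark fixture at top-crop (395,335). The pins are at (365,204) and (433,206), the clamp handle end is at (105,250), and the two smaller look-alikes lie outside the fixture. Next I'll fit the fixture pose.

```bash
cat > h.py <<'E'
import numpy as np,cv2,pickle
from scipy.optimize import least_squares
def foc(p): return 200/np.tan(np.radians(p["fov_y"]/2))
def proj(p,X):
    c=np.asarray(X)@np.array(p["R"]).T+p["t"]; f=foc(p)
    return c[...,:2]/c[...,2:]*f+[p["cx"],p["cy"]]
def at_z(p,px,z):
    d=np.array(p["R"]).T@np.append((np.array(px)-[p["cx"],p["cy"]])/foc(p),1)
    o=-np.array(p["R"]).T@p["t"]; return o+d*(z-o[2])/d[2]
def Rz(a): c,s=np.cos(a),np.sin(a); return np.array([[c,-s,0],[s,c,0],[0,0,1]])
def w(f,X): return np.asarray(X)@Rz(f[2]).T+[f[0],f[1],0]
def inv(f,X): return (np.asarray(X)-[f[0],f[1],0])@Rz(f[2])
E
python3 - <<'E'
from h import *
d=pickle.load(open("p0.pkl","rb"))
T=lambda c,r:(160+c/2.5,100+r/2.5); S=lambda c,r:(190+c*.375,130+r*.375)
obs=[("top",T(217,187),(.11,.12,.012)),("top",T(484,195),(.11,-.12,.012)),("top",T(482,440),(-.11,-.12,.012)),("top",T(198,433),(-.11,.12,.012)),
("top",T(365,204),(.09,-.015,.03)),("top",T(433,206),(.09,-.075,.03)),
("scene",S(375,122),(-.11,-.12,.012)),("scene",S(583,275),(-.11,.12,.012)),("scene",S(370,427),(.11,.12,.012)),("scene",S(165,237),(.11,-.12,.012)),
("scene",S(216,237),(.09,-.075,.03)),("scene",S(265,282),(.09,-.015,.03)),
("top",(321.1,214),(.02,-.045,.012)),("scene",(306.1,219.4),(.02,-.045,.012)),("top",(257.1,209),(.02,.09,.039)),("scene",(354.1,247.3),(.02,.09,.039))]
fun=lambda f:np.concatenate([proj(d[n],w(f,X))-u for n,u,X in obs])
r=least_squares(fun,[.45,.1,0],loss="soft_l1");f=r.x
print("fixture",f[:2],np.degrees(f[2]));print(np.round(fun(f).reshape(-1,2),1).tolist())
np.save("f.npy",f)
for n,c in(("top",(200.3,199)),("scene",(398.1,245.5))):
    for th in np.arange(0,.2,.05):
        a=np.radians(50)-th
        X=w(f,(.02,.09+.125*np.sin(a),.039+.125*np.cos(a)));print(n,th,np.round(proj(d[n],X)-c,1),np.round(X,3))
for q in((337,258),(453,261),(452,409),(335,407)):
    print("mod",np.round(inv(f,at_z(d["top"],T(*q),.024))*1e3))
print("mod org",np.round(inv(f,at_z(d["top"],(319.6,235.2),.012))*1e3),np.round(inv(f,at_z(d["scene"],(322.1,204.7),.012))*1e3))
for n,t,z in(("lamp",(391.3,196.1),0),("long",(210.7,268.3),0),("short",T(152,205),0.01)):
    print(n,np.round(at_z(d["top"],t,z),3))
E
```

```text
fixture [0.54473327 0.00469096] -7.829219232293591
[[-0.9, -1.0], [-0.3, -1.3], [-0.1, 0.6], [-0.7, 0.1], [-0.3, -0.0], [0.1, -0.1], [-1.5, -1.7], [0.9, -0.3], [-0.9, 0.4], [-2.4, -1.2], [-0.8, -0.0], [-0.4, -0.0], [-2.5, 1.2], [0.6, -1.8], [-2.2, 1.6], [-0.6, -1.0]]
top 0.0 [-1.1  0.8] [0.59  0.186 0.119]
top 0.05 [0.4 0.2] [0.589 0.182 0.124]
top 0.1 [ 2.  -0.3] [0.589 0.178 0.129]
top 0.15000000000000002 [ 3.8 -0.9] [0.588 0.173 0.133]
scene 0.0 [-0.7  1. ] [0.59  0.186 0.119]
scene 0.05 [-2.2 -2.3] [0.589 0.182 0.124]
scene 0.1 [-3.8 -5.7] [0.589 0.178 0.129]
scene 0.15000000000000002 [-5.6 -9. ] [0.588 0.173 0.133]
mod [42.  7. 24.]
mod [ 43. -93.  24.]
mod [-85. -94.  24.]
mod [-86.   4.  24.]
mod org [-24. -48.  12.] [-30. -54.  12.]
lamp [ 0.587 -0.209  0.   ]
long [0.47  0.199 0.   ]
short [0.658 0.166 0.01 ]
```

```bash
cat > m.py <<'E'
import sys
from h import *
from rig import env
def go(x,y,z):  # fixture mm target -> shift in tool axes cm, and turn left about tool z
    s=env.observe();f=np.load("f.npy");R=np.array(s["tool_rot"])
    D=R.T@(w(f,np.array([x,y,z])/1e3)-s["position"])*100
    a=np.degrees(f[2])+90-np.degrees(np.arctan2(R[1,1],R[0,1]))
    print("t",round(s["time_s"],2),"at",np.round(inv(f,s["position"])*1e3,1),"shift",np.round(D,2),"turn",round(-a,1),"F",np.round(Rz(f[2]).T@s["ft_force"],1))
if __name__=="__main__":
    a=list(map(float,sys.argv[1:]))
    for i in range(0,len(a),3): go(*a[i:i+3])
E
python3 m.py -112 -45 120 -112 -45 17
```

```text
t 1.5 at [-370.6  444.8  231.3] shift [-39.61 -38.71  11.13] turn -17.8 F [ 0.3  0.1 -0.2]
t 1.5 at [-370.6  444.8  231.3] shift [-39.61 -38.71  21.43] turn -17.8 F [ 0.3  0.1 -0.2]
```

Call:
{"api": "move_arm", "payload": {
  "plan": [
    [0,0,-17.8,-39.6,-38.7,0,-1],
    [0,0,-17.8,-39.6,-38.7,0,-1],
    [0,0,-17.8,-39.6,-38.7,0,-1],
    [0,0,-17.8,-39.6,-38.7,0,-1],
    [0,0,-17.8,-39.6,-38.7,0,-1]
  ]
}}

```text
time_s: 2.0
position: [0.3215, 0.2662, 0.2315]
tool_rot: [[-0.991, 0.136, 0.001], [0.136, 0.991, 0.0], [-0.001, 0.0, -1.0]]
ft_force: [1.7, 0.5, 0.4]
grip_width: 0.0124
gripper_force: 0.0
```

```bash
python3 m.py -112 -45 120
```

```text
t 2.0 at [-256.7  228.7  231.5] shift [-14.46 -27.38  11.15] turn 0.0 F [1.6 0.8 0.4]
```

Call:
{"api": "move_arm", "payload": {
  "plan": [
    [0,0,0,-14.5,-27.4,2,-1],
    [0,0,0,-14.5,-27.4,2,-1],
    [0,0,0,-14.5,-27.4,2,-1],
    [0,0,0,-14.5,-27.4,2,-1],
    [0,0,0,-14.5,-27.4,2,-1]
  ]
}}

```text
time_s: 2.5
position: [0.4071, 0.0315, 0.2155]
tool_rot: [[-0.991, 0.137, 0.001], [0.137, 0.991, -0.0], [-0.001, 0.0, -1.0]]
ft_force: [1.2, 1.0, -1.5]
grip_width: -0.0002
gripper_force: 0.0
```

```bash
python3 m.py -112 -45 120
```

```text
t 2.5 at [-140.     7.8  215.5] shift [-2.79 -5.28  9.55] turn -0.0 F [ 1.1  1.1 -1.5]
```

Call:
{"api": "move_arm", "payload": {
  "plan": [
    [0,0,0,-2.8,-5.2,9,-1],
    [0,0,0,-2.8,-5.2,9,-1],
    [0,0,0,-2.8,-5.2,9,-1],
    [0,0,0,-2.8,-5.2,9,-1],
    [0,0,0,-2.8,-5.2,9,-1]
  ]
}}

```text
time_s: 3.0
position: [0.4278, -0.0211, 0.1266]
tool_rot: [[-0.991, 0.136, 0.002], [0.136, 0.991, -0.0], [-0.002, -0.0, -1.0]]
ft_force: [-0.2, 0.0, -0.2]
grip_width: -0.0
gripper_force: 0.0
```

```bash
python3 - <<'E'
from h import *
from rig import env
f=np.load("f.npy")
p=env.get_image("top");s=env.observe()
cv2.imwrite("pics/top1.png",cv2.resize(p["color"][120:300,220:440,::-1],(733,600),interpolation=cv2.INTER_CUBIC))
print([(np.round(r["pixel"],1).tolist(),round(r["conf"],2)) for r in env.tip_of("led_module",p)])
E
python3 m.py -112 -45 17
```

```text
[([308.6, 134.6], 0.97), ([230.3, 343.2], 0.95), ([318.9, 232.3], 0.81), ([389.9, 242.8], 0.51)]
t 3.1 at [-112.3  -41.3  126.8] shift [ 1.000e-02 -3.600e-01  1.098e+01] turn 0.1 F [ 0.2 -0.1  0.1]
```

View pics/top1.png

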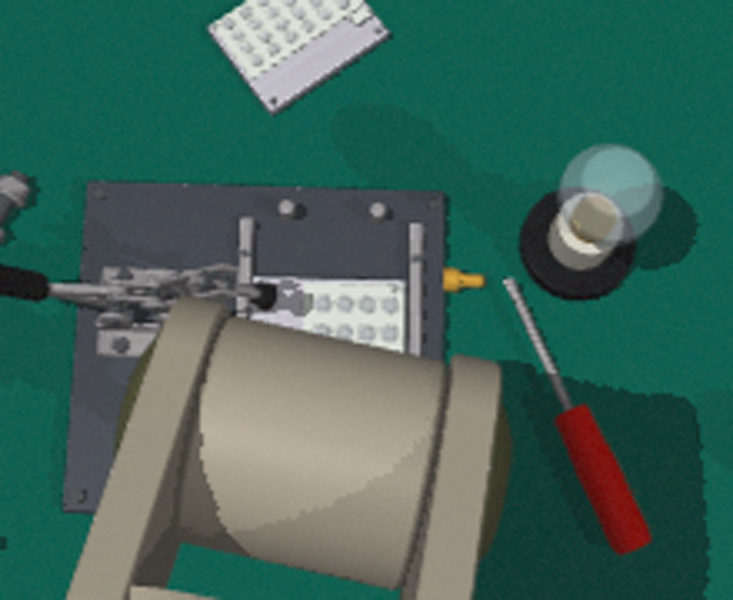

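The arm hides the near part of the module, but the far part and the pins are visible: module +x edge at crop row 280, pins at (288,208) and (378,210). Descending now.

Call:
{"api": "move_arm", "payload": {
  "plan": [
    [0,0,0,0,-0.4,5,-1],
    [0,0,0,0,-0.4,9.5,-1],
    [0,0,0,0,-0.4,10.9,-1],
    [0,0,0,0,-0.4,10.9,-1]
  ]
}}

```text
time_s: 3.5
position: [0.4264, -0.0249, 0.0157]
tool_rot: [[-0.991, 0.136, -0.002], [0.136, 0.991, 0.001], [0.002, 0.0, -1.0]]
ft_force: [-0.5, 0.3, 0.4]
grip_width: -0.0001
gripper_force: 0.0
```

```bash
python3 m.py -60 -45 17
```

```text
t 3.5 at [-113.1  -45.4   15.7] shift [-5.31  0.04 -0.14] turn 0.0 F [-0.5  0.2  0.4]
```

Call:
{"api": "move_arm", "payload": {
  "plan": [
    [0,0,0,-0.7,0,-0.1,-1],
    [0,0,0,-1.4,0,-0.1,-1],
    [0,0,0,-2.0,0,-0.1,-1],
    [0,0,0,-2.5,0,-0.1,-1],
    [0,0,0,-3.0,0,-0.1,-1]
  ]
}}

```text
time_s: 4.0
position: [0.4569, -0.0298, 0.0176]
tool_rot: [[-0.991, 0.137, -0.0], [0.137, 0.991, -0.0], [0.0, -0.0, -1.0]]
ft_force: [-3.0, 0.5, 2.0]
grip_width: 0.0002
gripper_force: 1.5
```

Call:
{"api": "move_arm", "payload": {
  "plan": [
    [0,0,0,-0.4,0,0,-1],
    [0,0,0,-0.8,0,0,-1],
    [0,0,0,-1.2,0,0,-1],
    [0,0,0,-1.6,0,0,-1],
    [0,0,0,-1.9,0,0,-1]
  ]
}}

```text
time_s: 4.5
position: [0.4758, -0.0325, 0.0173]
tool_rot: [[-0.991, 0.137, 0.0], [0.137, 0.991, -0.0], [-0.0, -0.0, -1.0]]
ft_force: [-2.2, 0.1, 0.8]
grip_width: -0.0001
gripper_force: 1.4
```

```bash
python3 m.py -56 -45 17; python3 - <<'E'
from h import *
from rig import env
f=np.load("f.npy")
for n in("scene","top"):
    p=env.get_image(n)
    c=np.round(proj(p,w(f,(.085,-.045,.024)))).astype(int)
    cv2.imwrite(f"pics/{n}2.png",cv2.resize(p["color"][c[1]-45:c[1]+45,c[0]-60:c[0]+60,::-1],(800,600),interpolation=cv2.INTER_CUBIC))
    print(n,c)
E
```

```text
t 4.5 at [-63.2 -46.2  17.3] shift [-0.72  0.12  0.03] turn -0.0 F [-2.2 -0.2  0.8]
scene [281 228]
top [319 185]
```

View pics/top2.png

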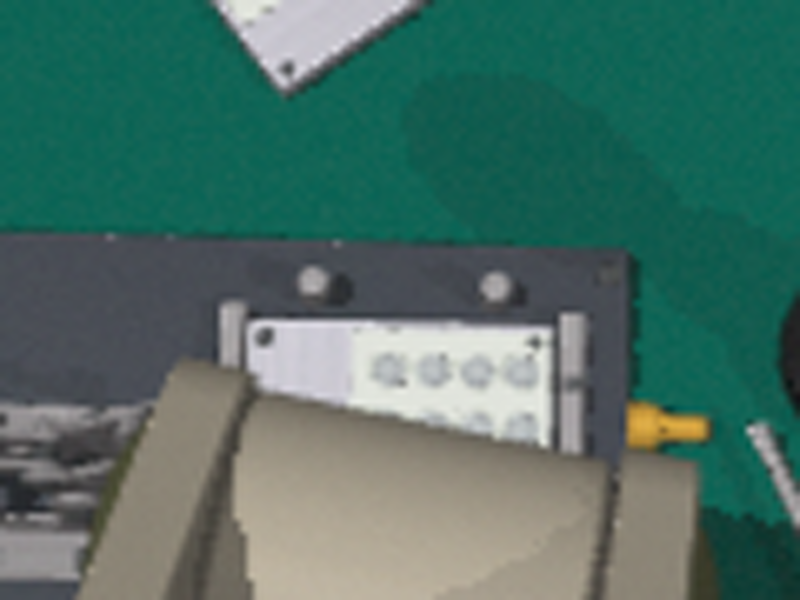

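The module slides straight. Its edge is at crop row 320 and the pins' near side is at about row 300, so a few mm are left.

Call:
{"api": "move_arm", "payload": {
  "plan": [
    [0,0,0,-0.2,0,0,-1],
    [0,0,0,-0.4,0,0,-1],
    [0,0,0,-0.55,0,0,-1],
    [0,0,0,-0.7,0,0,-1],
    [0,0,0,-0.7,0,0,-1]
  ]
}}

```text
time_s: 5.1
position: [0.4822, -0.0333, 0.0172]
tool_rot: [[-0.991, 0.137, -0.001], [0.137, 0.991, 0.0], [0.001, 0.0, -1.0]]
ft_force: [-3.6, 0.5, 1.2]
grip_width: 0.0
gripper_force: 1.6
```

Call:
{"api": "move_arm", "payload": {
  "plan": [
    [0,0,0,-0.1,0,0,-1],
    [0,0,0,-0.2,0,0,-1],
    [0,0,0,-0.2,0,0,-1]
  ]
}}

```text
time_s: 5.4
position: [0.4824, -0.0332, 0.0171]
tool_rot: [[-0.991, 0.136, -0.005], [0.136, 0.991, 0.001], [0.005, 0.0, -1.0]]
ft_force: [-9.0, 0.5, 6.2]
grip_width: 0.0001
gripper_force: 5.1
```

Call:
{"api": "move_arm", "payload": {
  "plan": [
    [0,0,0,-0.1,0,0,-1],
    [0,0,0,-0.2,0,0,-1],
    [0,0,0,-0.2,0,0,-1]
  ]
}}

```text
time_s: 5.7
position: [0.4826, -0.0331, 0.0171]
tool_rot: [[-0.991, 0.136, -0.009], [0.136, 0.991, 0.002], [0.009, 0.001, -1.0]]
ft_force: [-17.2, 0.5, 13.0]
grip_width: 0.0001
gripper_force: 8.6
```

Force built to 17 N with no further travel, at the expected position, so the module is home. Backing off and rising.

Call:
{"api": "move_arm", "payload": {
  "plan": [
    [0,0,0,1.5,0,0,-1],
    [0,0,0,4,0,0,-1],
    [0,0,0,6,0,-3,-1],
    [0,0,0,6,0,-8,-1],
    [0,0,0,6,0,-13,-1]
  ]
}}

```text
time_s: 6.2
position: [0.4266, -0.0257, 0.149]
tool_rot: [[-0.991, 0.137, 0.0], [0.137, 0.991, 0.0], [-0.0, 0.0, -1.0]]
ft_force: [0.6, -0.5, 0.2]
grip_width: -0.0
gripper_force: 0.0
```

```bash
python3 m.py -110 240 200 20 240 200
```

```text
t 6.2 at [-112.8  -46.2  149. ] shift [-0.26 28.62 -5.09] turn -0.0 F [ 0.7 -0.4  0.2]
t 6.2 at [-112.8  -46.2  149. ] shift [-13.26  28.63  -5.09] turn -0.0 F [ 0.7 -0.4  0.2]
```

Call:
{"api": "move_arm", "payload": {
  "plan": [
    [0,0,0,0,1,-5,-1],
    [0,0,0,0,28.5,-6,-1],
    [0,0,0,0,28.5,-6,-1],
    [0,0,0,0,28.5,-6,-1],
    [0,0,0,0,28.5,-6,-1]
  ]
}}

```text
time_s: 6.7
position: [0.4561, 0.1841, 0.2049]
tool_rot: [[-0.991, 0.137, 0.003], [0.137, 0.991, 0.0], [-0.002, 0.001, -1.0]]
ft_force: [0.9, -0.3, 0.8]
grip_width: -0.0001
gripper_force: 0.0
```

```bash
python3 m.py 20 240 200; python3 - <<'E'
from h import *
from rig import env
f=np.load("f.npy")
for n in("scene","top"):
    p=env.get_image(n)
    c=np.round(proj(p,w(f,(.085,-.045,.024)))).astype(int) if n=="top" else [330,235]
    k=(45,60) if n=="top" else (75,100)
    cv2.imwrite(f"pics/{n}3.png",cv2.resize(p["color"][c[1]-k[0]:c[1]+k[0],c[0]-k[1]:c[0]+k[1],::-1],(800,600),interpolation=cv2.INTER_CUBIC))
    for t in ("led_module","handle_end"):
        print(n,t,[(np.round(r["pixel"],1).tolist(),round(r["conf"],2)) for r in env.tip_of(t,p)])
    print("exp module",proj(p,w(f,(.02,-.045,.012))))
E
```

```text
t 6.7 at [-112.2  165.7  204.9] shift [-13.22   7.44   0.53] turn -0.0 F [ 0.9 -0.2  0.8]
scene led_module [([232.0, 277.2], 0.87)]
scene handle_end [([396.3, 245.9], 0.95)]
exp module [306.65193868 217.61274821]
top led_module [([306.1, 133.9], 0.93), ([318.6, 215.1], 0.86), ([229.8, 343.0], 0.6)]
top handle_end [([198.9, 199.3], 0.58)]
exp module [318.61167383 215.15859011]
```

View pics/top3.png

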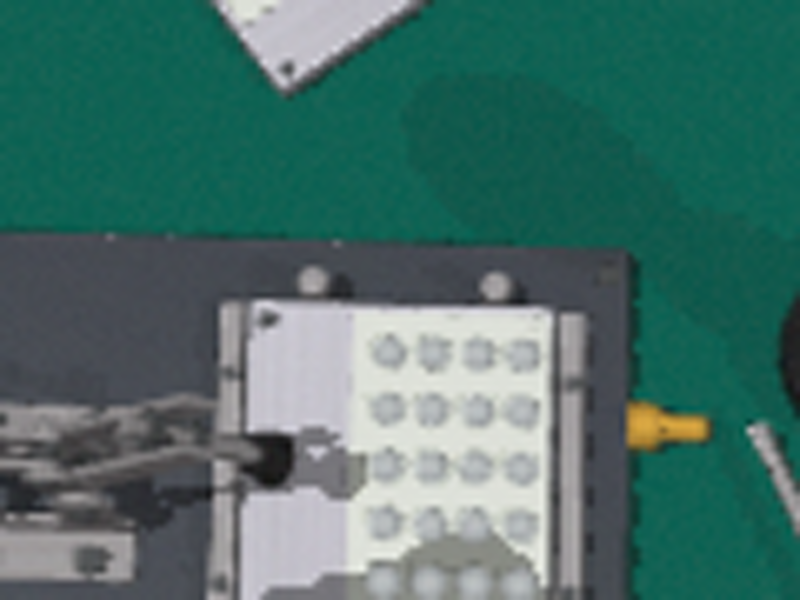

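The module edge touches both pins (crop (313,300) and (497,302)), and the network's origin matches home to 0.1 px. Next is the handle: its end is at fixture y≈186, z≈119 mm, and the tip goes behind it.

Call:
{"api": "move_arm", "payload": {
  "plan": [
    [0,0,0,0,7.4,0,-1],
    [0,0,0,-1,7.4,0,-1],
    [0,0,0,-13.2,7.4,0,-1],
    [0,0,0,-13.2,7.4,0,-1],
    [0,0,0,-13.2,7.4,0,-1]
  ]
}}

```text
time_s: 7.5
position: [0.6, 0.2343, 0.2036]
tool_rot: [[-0.99, 0.141, 0.001], [0.141, 0.99, -0.0], [-0.001, -0.0, -1.0]]
ft_force: [-1.3, 0.7, -0.1]
grip_width: -0.0002
gripper_force: 0.0
```

```bash
python3 m.py 20 230 95
```

```text
t 7.5 at [ 23.5 235.  203.6] shift [ 0.35 -0.5  10.86] turn -0.3 F [-1.4  0.5 -0.1]
```

Call:
{"api": "move_arm", "payload": {
  "plan": [
    [0,0,0,0.1,-0.3,5,-1],
    [0,0,0,0.1,-0.3,10,-1],
    [0,0,0,0.1,-0.3,10.8,-1],
    [0,0,0,0.1,-0.3,10.8,-1]
  ]
}}

```text
time_s: 7.9
position: [0.5952, 0.2331, 0.0961]
tool_rot: [[-0.99, 0.138, -0.002], [0.138, 0.99, -0.0], [0.002, -0.001, -1.0]]
ft_force: [1.0, -0.2, 1.0]
grip_width: -0.0004
gripper_force: 0.0
```

```bash
python3 m.py 20 200 95; python3 - <<'E'
from h import *
from rig import env
p=env.get_image("scene")
cv2.imwrite("pics/scene4.png",cv2.resize(p["color"][145:325,250:490,::-1],(800,600),interpolation=cv2.INTER_CUBIC))
E
```

```text
t 7.9 at [ 18.9 233.2  96.1] shift [-0.12 -3.32  0.11] turn -0.1 F [ 1.  -0.1  1. ]
```

View pics/scene4.png

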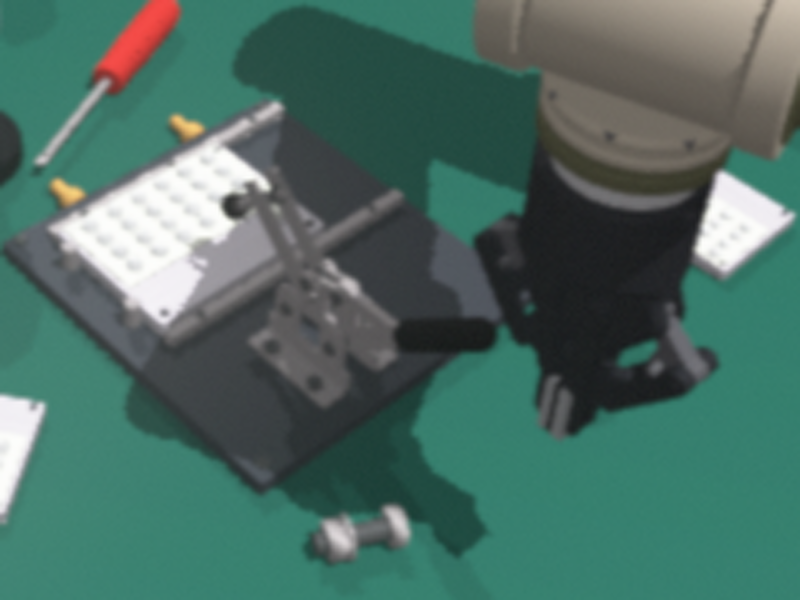

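The tip is behind the grip end (495,335), but the shut gripper's knuckles stick out towards the handle. I'll turn the tool 90° so they point sideways.

```bash
python3 -c "
from rig import env;print(env.observe()['q'])"
```

```text
[ 1.08284142e+01  3.71610719e+01  7.01105229e+01 -2.30226383e-03
  7.26037934e+01 -7.12404322e+01]
```

Call:
{"api": "move_arm", "payload": {
  "plan": [
    [0,0,0,0.1,2,-3,-1],
    [0,0,0,0.1,2,-3,-1]
  ]
}}

```text
time_s: 8.15
position: [0.5995, 0.2562, 0.1335]
tool_rot: [[-0.991, 0.136, 0.012], [0.136, 0.991, 0.003], [-0.011, 0.005, -1.0]]
ft_force: [-0.3, -0.7, 0.3]
grip_width: 0.0002
gripper_force: 0.0
```

Call:
{"api": "move_arm", "payload": {
  "plan": [
    [0,0,90,0,0,0,-1],
    [0,0,90,0,0,0,-1],
    [0,0,90,0,0,0,-1],
    [0,0,90,0,0,0,-1],
    [0,0,90,0,0,0,-1]
  ]
}}

```text
time_s: 8.65
position: [0.5977, 0.2543, 0.1293]
tool_rot: [[-0.627, 0.779, 0.005], [0.779, 0.627, 0.001], [-0.002, 0.004, -1.0]]
ft_force: [0.4, -0.0, 0.5]
grip_width: -0.0001
gripper_force: 0.0
```

Call:
{"api": "move_arm", "payload": {
  "plan": [
    [0,0,47,0,0,0,-1],
    [0,0,47,0,0,0,-1],
    [0,0,47,0,0,0,-1],
    [0,0,47,0,0,0,-1],
    [0,0,47,0,0,0,-1]
  ]
}}

```text
time_s: 9.15
position: [0.5978, 0.2542, 0.1293]
tool_rot: [[0.073, 0.997, 0.005], [0.997, -0.073, 0.001], [0.001, 0.005, -1.0]]
ft_force: [-0.2, 0.2, 0.2]
grip_width: -0.0002
gripper_force: 0.0
```

```bash
python3 m.py 20 215 95 20 200 95
```

```text
t 9.15 at [ 18.6 254.4 129.3] shift [-3.95 -0.12  3.42] turn -86.3 F [-0.3  0.2  0.2]
t 9.15 at [ 18.6 254.4 129.3] shift [-5.44 -0.22  3.42] turn -86.3 F [-0.3  0.2  0.2]
```

Call:
{"api": "move_arm", "payload": {
  "plan": [
    [0,0,3.7,0,0,3.4,-1],
    [0,0,3.7,-2,0,3.4,-1],
    [0,0,3.7,-3.9,0.1,3.4,-1],
    [0,0,3.7,-3.9,0.1,3.4,-1]
  ]
}}

```text
time_s: 9.55
position: [0.5965, 0.2131, 0.0947]
tool_rot: [[0.133, 0.991, 0.004], [0.991, -0.133, 0.0], [0.001, 0.004, -1.0]]
ft_force: [-0.3, -0.1, 0.8]
grip_width: 0.0002
gripper_force: 0.0
```

```bash
python3 m.py 20 200 95 20 125 125
```

```text
t 9.55 at [ 22.9 213.5  94.7] shift [-1.35 -0.29 -0.03] turn -89.8 F [-0.3 -0.2  0.8]
t 9.55 at [ 22.9 213.5  94.7] shift [-8.85 -0.31 -3.04] turn -89.8 F [-0.3 -0.2  0.8]
```

Call:
{"api": "move_arm", "payload": {
  "plan": [
    [0,0,0,-0.7,-0.3,0,-1],
    [0,0,0,-1.4,-0.3,-0.3,-1],
    [0,0,0,-2.1,-0.3,-0.6,-1],
    [0,0,0,-2.8,-0.3,-0.9,-1],
    [0,0,0,-3.5,-0.3,-1.2,-1]
  ]
}}

```text
time_s: 10.05
position: [0.5878, 0.1808, 0.1051]
tool_rot: [[0.13, 0.991, 0.001], [0.991, -0.13, 0.0], [0.0, 0.001, -1.0]]
ft_force: [0.3, 2.0, 1.0]
grip_width: 0.0001
gripper_force: 0.9
```

Call:
{"api": "move_arm", "payload": {
  "plan": [
    [0,0,0,-0.7,0,-0.3,-1],
    [0,0,0,-1.4,0,-0.6,-1],
    [0,0,0,-2.1,0,-0.9,-1],
    [0,0,0,-2.8,0,-1.2,-1],
    [0,0,0,-3.5,0,-1.5,-1]
  ]
}}

```text
time_s: 10.55
position: [0.5829, 0.1456, 0.1194]
tool_rot: [[0.131, 0.991, -0.0], [0.991, -0.131, -0.0], [-0.0, -0.0, -1.0]]
ft_force: [-0.7, 0.2, 0.8]
grip_width: 0.0001
gripper_force: 0.2
```

```bash
python3 m.py 20 106 130; python3 - <<'E'
from h import *
from rig import env
p=env.get_image("scene")
cv2.imwrite("pics/scene5.png",cv2.resize(p["color"][145:325,250:490,::-1],(800,600),interpolation=cv2.INTER_CUBIC))
E
```

```text
t 10.55 at [ 18.6 144.8 119.4] shift [-3.88  0.12 -1.06] turn -89.7 F [-0.8  0.1  0.8]
```

View pics/scene5.png

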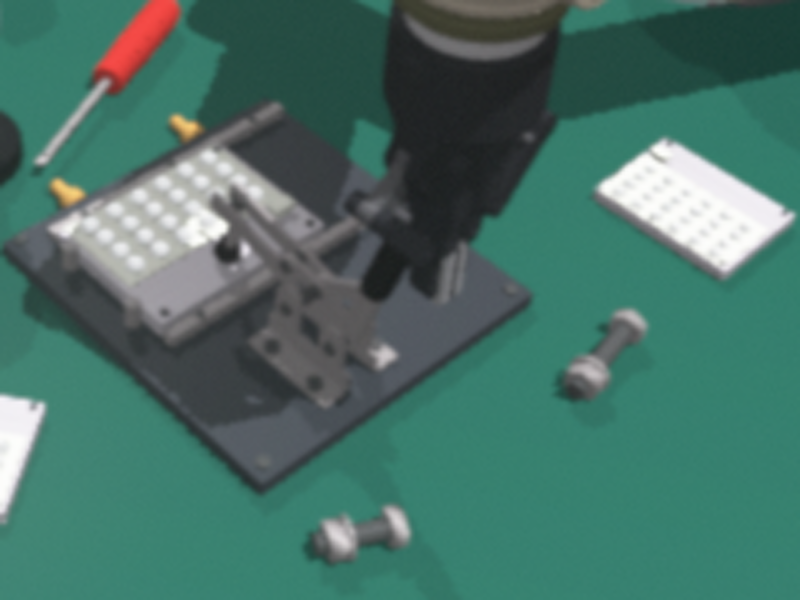

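The handle (grip at (385,270)) is rising and the foot is coming down onto the bare strip. Carrying on.

Call:
{"api": "move_arm", "payload": {
  "plan": [
    [0,0,0,-0.6,0.1,-0.2,-1],
    [0,0,0,-1.2,0.1,-0.5,-1],
    [0,0,0,-1.8,0.1,-0.7,-1],
    [0,0,0,-2.4,0.1,-0.9,-1],
    [0,0,0,-3.0,0.1,-1.1,-1]
  ]
}}

```text
time_s: 11.1
position: [0.5799, 0.1163, 0.1301]
tool_rot: [[0.13, 0.991, -0.001], [0.991, -0.13, 0.0], [0.0, -0.001, -1.0]]
ft_force: [0.9, 3.6, -2.3]
grip_width: 0.0002
gripper_force: 1.7
```

Call:
{"api": "move_arm", "payload": {
  "plan": [
    [0,0,0,-0.3,0,0,-1],
    [0,0,0,-0.6,0,0,-1],
    [0,0,0,-0.9,0,0,-1],
    [0,0,0,-1.1,0,0,-1],
    [0,0,0,-1.1,0,0,-1]
  ]
}}

```text
time_s: 11.6
position: [0.5788, 0.1051, 0.1303]
tool_rot: [[0.131, 0.991, 0.0], [0.991, -0.131, -0.0], [-0.0, 0.0, -1.0]]
ft_force: [0.2, -0.3, -0.2]
grip_width: -0.0003
gripper_force: 0.0
```

```bash
python3 m.py 20 106 130; python3 - <<'E'
from h import *
from rig import env
f=np.load("f.npy")
p=env.get_image("scene")
print([(np.round(r["pixel"],1).tolist(),round(r["conf"],2)) for r in env.tip_of("handle_end",p)])
for a in(5,0,-4,-8):
    a=np.radians(a);print(proj(p,w(f,(.02,.09+.125*np.sin(a),.039+.125*np.cos(a)))))
E
```

```text
t 11.6 at [ 20.  104.1 130.3] shift [ 0.19 -0.    0.03] turn -89.7 F [ 0.2 -0.3 -0.2]
[([352.3, 192.1], 0.68)]
[363.08740455 200.01864492]
[358.55498392 196.48090073]
[354.94378148 193.98423292]
[351.36974757 191.79521553]
```

Force has dropped to zero and the handle end reads about -8°: locked. Retreating and verifying.

Call:
{"api": "move_arm", "payload": {
  "plan": [
    [0,0,0,2,0,0,-1],
    [0,0,0,6,0,0,-1],
    [0,0,0,11,0,0,-1],
    [0,0,0,13,0,-4,-1],
    [0,0,0,13,0,-8,-1]
  ]
}}

```text
time_s: 12.2
position: [0.5949, 0.2375, 0.2101]
tool_rot: [[0.127, 0.992, -0.003], [0.992, -0.127, -0.0], [-0.0, -0.003, -1.0]]
ft_force: [0.2, 0.4, 0.5]
grip_width: -0.0003
gripper_force: 0.0
```

Call:
{"api": "move_arm", "payload": {
  "plan": [
    [0,0,0,3,0,-2,-1],
    [0,0,0,3,0,-2,-1]
  ]
}}

```text
time_s: 12.4
position: [0.6003, 0.2671, 0.2336]
tool_rot: [[0.128, 0.992, 0.006], [0.992, -0.128, 0.002], [0.003, 0.006, -1.0]]
ft_force: [-1.0, -0.1, -0.4]
grip_width: -0.0001
gripper_force: 0.0
```

```bash
python3 - <<'E'
from h import *
from rig import env
f=np.load("f.npy")
for n in("scene","top"):
    p=env.get_image(n)
    for t in("handle_end","led_module","clamp_foot"): print(n,t,[(np.round(r["pixel"],1).tolist(),round(r["conf"],2)) for r in env.tip_of(t,p)])
    a=np.radians(-8);print(proj(p,w(f,[(.02,.09+.125*np.sin(a),.039+.125*np.cos(a)),(.02,-.045,.012)])))
    x,y=(250,145) if n=="scene" else (200,130)
    cv2.imwrite(f"pics/{n}6.png",cv2.resize(p["color"][y:y+180,x:x+240,::-1],(800,600),interpolation=cv2.INTER_CUBIC))
E
```

```text
scene handle_end [([349.9, 192.7], 0.92), ([308.5, 216.9], 0.51)]
scene led_module [([454.3, 208.4], 0.87), ([306.0, 218.7], 0.77)]
scene clamp_foot [([315.4, 221.3], 0.55)]
[[351.36974757 191.79521553]
 [306.65193868 217.61274821]]
top handle_end [([254.8, 194.3], 0.72)]
top led_module [([308.5, 134.2], 0.96), ([318.1, 216.3], 0.82), ([230.2, 345.9], 0.71)]
top clamp_foot [([299.9, 213.3], 0.56)]
[[254.53649513 195.41988928]
 [318.61167383 215.15859011]]
```

View pics/scene6.png

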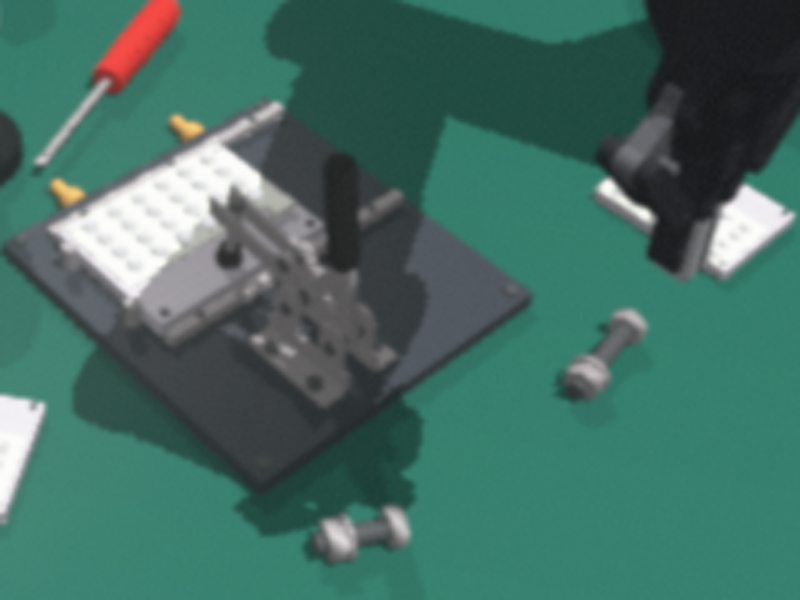

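View pics/top6.png

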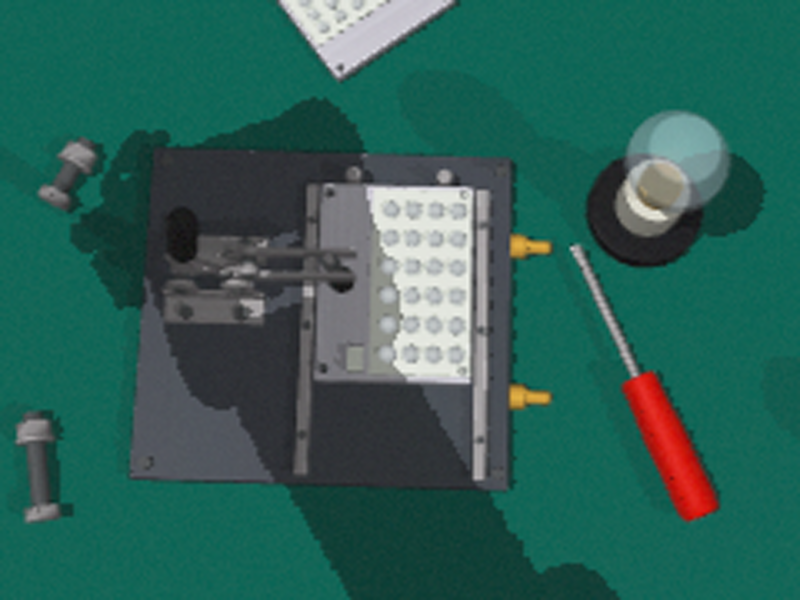

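The module sits against both pins (top crop (353,183), (445,185)), the handle leans over in lock, the foot is on the bare strip, and nothing else has moved. Handing in.

```bash
python3 -c "
from rig import env;print(env.close_job())"
```

```text
the job is handed in; nothing more can be done
None
```

The module is home against both stop pins, the toggle clamp is locked with its foot on the bare strip, the other items are untouched, and the job was handed in at about 12.5 s.

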